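Open the two-leaf sample cabinet of the dispensing cell

TASK

Open the sample cabinet for loading, both doors swung out to a right angle or nearly so: first the door with the red-knobbed bolt, whose lip covers its neighbour, then the door with the steel pull. The bolt springs down and passes its catch only at one middle height, a little different every time, so feel for it by lifting and tugging lightly, never forcing it. Do not slam the doors, leave the jar, the microscope and the fixture plate where they stand, and let go of everything at the end.

Things in the scene. Friction and masses are not known exactly. Their poses are not given: they have to be found in the camera images.
- cabinet: white bench cabinet, 280 wide, 170 deep, 256 high, fixed. Origin on the table under the middle of its front face. x points out of the front (roughly away from the robot), y towards leaf A's hinge, z up. Closed base 100 mm high; above it two grey leaves, each 133 wide, 144 high (106 to 250 mm above the table), 14 thick, side by side, meeting at the cabinet's y = 0
- leaf_a (a joint): angle in rad of the bolted leaf A (hinge at the cabinet's y = +135 mm), 0 shut, grows to 1.9 as it swings outward (anticlockwise seen from above); light hinge friction, it stays where left. A steel lip on its free edge laps 13 mm over the front of leaf B, so B cannot open until A has
- leaf_b (a joint): angle in rad of the overlapped leaf B (hinge at the cabinet's y = -135 mm), 0 shut, grows to 1.9 as it swings outward (clockwise seen from above); an inner ball catch holds it shut until its pull is drawn with about 10 N, then it moves freely and stays where left
- bolt (a joint): lift in m of the upright bolt on leaf A: 0 down, 0.040 fully up. A spring pushes it down with about 4 N (down) to 7 N (up), plus 1.5 N of weight, and returns it when let go. It lets leaf A go only over a band of about 7 mm of lift, whose middle lies anywhere from 9 to 31 mm, set anew each time; lower or higher, leaf A moves only 1 to 2 mm at the knob
- leaf_a_hinge (a point): point on leaf A's hinge axis, 230 mm above the table; its axes turn with leaf A (equal to the cabinet's axes when shut)
- bolt_knob (a point): centre of the bolt's red round upright knob, diameter 24, 50 high (243 to 293 mm above the table when down); it rides on leaf A, 43 mm outward (x) and 95 mm towards the free edge (-y) from the hinge axis; take it from above, it can turn in the grip
- leaf_b_hinge (a point): point on leaf B's hinge axis, 230 mm above the table; its axes turn with leaf B (equal to the cabinet's axes when shut)
- pull_grip (a point): where to take leaf B's upright steel pull from above: round bar of diameter 12, from 115 to 246 mm above the table, this point at 222 mm, free all round above its upper stand-off (at 185 mm); it rides on leaf B, 45 mm outward (x) and 75 mm towards the free edge (+y) from the hinge axis, 32 mm of clear space between bar and leaf
- catch: steel post with a yellow notched plate before the cabinet's base, up to 105 mm high; its origin is the cabinet's. A round brass lug (7 mm) at the bolt's foot, about 30 mm above the table when down, stands behind the plate and passes only through the notch; it is clear once leaf A has turned 0.15 rad. It must not be pressed with more than 80 N
- solvent_mid (a point): centre of a loose brown jar, diameter 60, 120 high: leave it
- microscope_mid (a point): centre of a loose tubular microscope lying on its cradle, about 170 long, 85 high: leave it
- fixture_mid (a point): centre of a loose white fixture plate, 90 x 120, 40 high over its pins: leave it

How it is judged:
On the way:
1. the bolted leaf A stands open past 1.2 rad while leaf B is still shut (value of joint leaf_a above 1.2 rad and value of joint leaf_b below 0.1 rad), for 0.2 s.
At the end, for the whole second after the job is handed in: both leaves stand open past 1.3 rad and at rest (under 0.1 rad/s), the bolt let go and sprung down (under 10 mm of lift) (value of joint each of leaf_a, leaf_b above 1.3 rad and velocity of joint leaf_a between -0.1 and 0.1 rad/s and velocity of joint leaf_b between -0.1 and 0.1 rad/s and value of joint bolt below 0.01 m); the robot touches nothing.
It fails at once if a leaf is slammed (faster than 5 rad/s) (velocity of joint any of leaf_a, leaf_b above 5 rad/s or velocity of joint any of leaf_a, leaf_b below -5 rad/s).
It fails at once if the bolt is forced against its catch (more than 80 N) (contact force between catch and anything else above 80 N).
It fails at once if the jar, the microscope or the fixture plate is moved by more than 30 mm (distance of any of solvent_mid, microscope_mid, fixture_mid from where it was at the start of the episode above 0.03 m).
It also fails if it takes over 69 s, if anything falls off the work surface, if the arm or the gripper's body presses on something with over 40 N, if the wrist force passes 120 N, or if a joint passes its speed limit or range.

ROBOT

A 6-joint arm with a two-finger parallel gripper is mounted at the origin on the work surface. World frame = base frame: x ahead of the robot, y to its left, z up, the work surface at z = 0. Lengths are in m, angles in rad, forces in N, time in s.
With the tool pointing down it reaches from about 0.275 to 0.825 m from the base axis. Payload 5.2 kg.
Tool frame: the origin (TCP) lies between the finger pads; the fingertips stand 25 mm ahead of it and the grasp point (between the pads) lies 6 mm ahead of it; x points along the fingers, y is the direction in which the jaws open and shut, and the axes are right-handed (so a half turn about x gives the same grasp; the last joint's range is limited). The gripper opens to 93 mm and grips with 3 to 60 N. Pads are 15 mm wide; open, the fingers measure 128 mm over their backs; the gripper's body (75 mm by 188 mm) begins 65 mm behind the grasp point.
Start: joints at [1.015, 0.259, 1.535, -0, 1.348, -0.203], TCP at [0.19, 0.516, 0.244] pointing down, gripper open.
Joint ranges: [-3.14, 3.14], [-0.91, 2.08], [0.19, 2.58], [-1.22, 4.36], [0.22, 2.71], [-3.12, 3.12]. Speed limits (rad/s): [2.57, 2.57, 3.14, 3.14, 3.14, 3.14].

INTERFACE

Orientations are given as a unit quaternion [x, y, z, w].
In Python, from bench import bot, imaging, order gives the robot as it stands. The module is installed in compiled form; this text tells all that it offers.
- The arm moves only by the tool servo_tool, never from a script. Its argument "motion" is a list of rows, each an object of numbers: "x", "y", "z": the shift along the tool's x, y, z in mm; "ax", "ay", "az": the turn, a rotation vector about the tool's x, y, z in rad. In form: [{"x": .., "y": .., "z": .., "ax": .., "ay": .., "az": ..}, ...]. A call has exactly 8 rows; each row shifts and turns the commanded pose from where the row before left it, along the tool's axes as they then stand; what a row does not reach is not made up. A row lasts 1/8 s, in which the tool goes at most 62.5 mm and 10.7 degrees, less where a joint would pass 70% of its speed; a pose out of reach is approached as far as the arm can. A call is refused whole if a number of a shift passes 62.5 or a number of a turn 0.188, either way. A call with a gripper value outside its range is refused whole. "fingers" is the gripper's target within -1 to 1 (fully open at 1, half-way at 0, shut at -1), set as the call begins (left out, the last holds). The fingers move at their own pace and stop on an object; the grip force is fixed at half the most. Time passes only in rows, so rows that do not move let the fingers close, or fill a call up. It gives the time, the measured TCP pose, the force and the opening at its end, in the units of the state.
- bot.read_state(): the state, without advancing time (a new reading comes with each control period).
- imaging.capture(name): name is "scene" or "top"; returns the picture (420x560x3 uint8, blue, green, red); there is no depth.
- imaging.camera_info(name): a dict with "intrinsics" (3x3 intrinsics, pixels), "T" (4x4, takes a point from camera to world coordinates). Camera axes: x right, y up, looking along -z (the intrinsics and any distortion apply to the point x, -y, -z); pixel columns grow to the right and rows downward; lengths in m; the calibration is good to about 2 mm. A picture is of the moment at which its call begins. camera_info takes no time and is no camera call.
- order.sign_off(): hands the job in, once; it reports no verdict.
The state is a dict: "clock": time; "q": joint angles; "joint_vel": joint speeds; "joint_torque": joint torques, N m; "ee_pos": TCP position; "tcp_rot": TCP orientation; "wrist_force": force on the tool from outside, world axes, zero at the start; "wrist_torque": the same for the moment, N m; "width": opening from 0.0 (shut) to 1.0 (fully open).
Only numpy, scipy, OpenCV 4.12 (cv2) and the standard library are available. Lean on these libraries where they do the work, as an engineer would, in place of code of your own. Each camera call takes 0.05 s, during which the arm holds its last target. There are 200 camera calls.

## Working session

There is one attempt and no reset: what is moved stays moved. The work goes in short steps, Python scripts to look and compute and a tool call to move; the robot and the scene stay as the last step left them, time stands still between calls to the robot, and variables do not carry over. Pictures are saved under pics/ and viewed, about 8 in all and at most 12, crops included, and the job is handed in when it is done.

Besides the shell and the picture viewer there is one more tool, called after ">>>" as a command line: name --argument value ..., lists and objects as JSON in quotes. servo_tool: Moves the arm, as the interface text tells. Its arguments: {"type":"object","properties":{"motion":{"type":"array"},"fingers":{"type":"number"}},"required":["motion"]}

```bash
mkdir -p pics; ls
python3 - <<'E'
from bench import bot, imaging
import cv2, numpy as np
np.set_printoptions(precision=4,suppress=True)
for n in("scene","top"):
    i=imaging.capture(n); cv2.imwrite(f"pics/{n}0.png",i)
    c=imaging.camera_info(n); print(n,c)
print(bot.read_state())
E
```

```text
pics
scene {'intrinsics': array([[440.6979,   0.    , 279.0657],
       [  0.    , 440.6979, 203.2342],
       [  0.    ,   0.    ,   1.    ]]), 'T': array([[-0.6368, -0.5056,  0.5821,  1.1013],
       [ 0.771 , -0.4065,  0.4903,  0.408 ],
       [-0.0113,  0.761 ,  0.6486,  0.719 ],
       [ 0.    ,  0.    ,  0.    ,  1.    ]])}
top {'intrinsics': array([[480.5967,   0.    , 277.9847],
       [  0.    , 480.5967, 201.21  ],
       [  0.    ,   0.    ,   1.    ]]), 'T': array([[ 0.0148,  0.9951, -0.0982,  0.513 ],
       [-0.9996,  0.0169,  0.0213, -0.0006],
       [ 0.0228,  0.0979,  0.9949,  1.0252],
       [ 0.    ,  0.    ,  0.    ,  1.    ]])}
{'clock': 0.1, 'q': array([ 1.0152,  0.2592,  1.536 , -0.    ,  1.348 , -0.2028]), 'joint_vel': array([-0.0008, -0.0023, -0.0034, -0.0008, -0.    , -0.0005]), 'joint_torque': array([  0.0005, -43.8215, -28.4643,   0.0721,   0.0361,  -0.0001]), 'ee_pos': array([0.1898, 0.5157, 0.2429]), 'tcp_rot': array([ 0.1236,  0.6963, -0.1246,  0.6959]), 'wrist_force': array([ 0.5453, -0.0335,  0.4357]), 'wrist_torque': array([-0.0183,  0.0688, -0.0439]), 'width': 1.0005961710016142}
```

View pics/scene0.png

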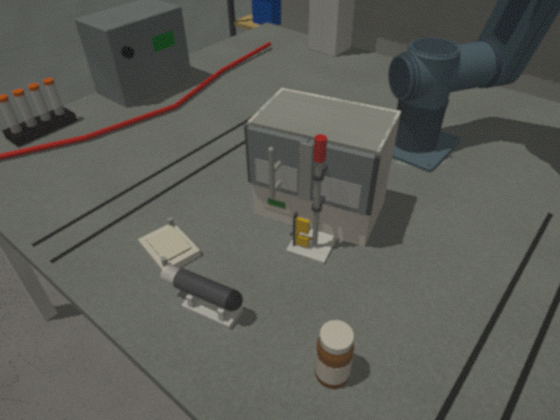

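View pics/top0.png

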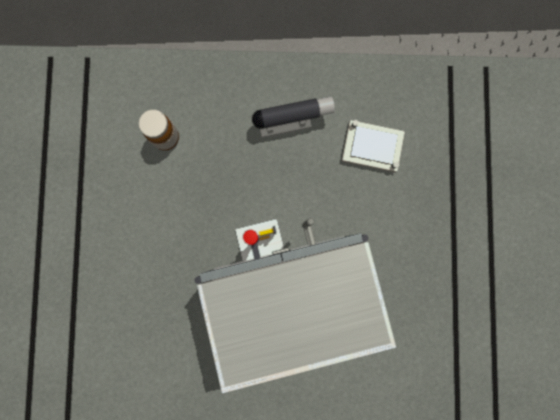

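```bash
cat > h.py <<'E'
from bench import bot, imaging
import cv2, numpy as np
np.set_printoptions(precision=4,suppress=True)
def proj(n,P):
    c=imaging.camera_info(n);T=c["T"];p=T[:3,:3].T@(np.asarray(P)-T[:3,3])
    v=c["intrinsics"]@[p[0],-p[1],-p[2]];return v[:2]/v[2]
def ray(n,u,v):
    c=imaging.camera_info(n);T=c["T"];d=np.linalg.inv(c["intrinsics"])@[u,v,1]
    return T[:3,3],T[:3,:3]@[d[0],-d[1],-d[2]]
def onz(n,u,v,z):
    o,d=ray(n,u,v);return o+d*(z-o[2])/d[2]
def red(i,box=None):
    b,g,r=[i[...,k].astype(int) for k in range(3)]
    return ((r>120)&(g<60)&(b<60)).astype(np.uint8)
E
python3 - <<'E'
from h import *
t=cv2.imread("pics/top0.png");s=cv2.imread("pics/scene0.png")
for n,i in(("top",t),("scene",s)):
    k,l,st,c=cv2.connectedComponentsWithStats(red(i))
    for j in range(1,k):
        if st[j,4]>30:print(n,st[j],c[j])
crop=cv2.resize(t[205:400,185:405],None,fx=3.4,fy=3.0,interpolation=cv2.INTER_CUBIC)
cv2.imwrite("pics/c1.png",cv2.resize(t[205:300,190:380],None,fx=4.2,fy=4.2,interpolation=cv2.INTER_CUBIC))
for u,v in((250,237),(309,222)): print(onz("top",u,v,.293 if u==250 else .246))
E
```

```text
top [244 231  14  14 145] [250.4414 237.1931]
scene [  0  43 270 114 610] [123.7623 115.5967]
scene [315 135  11   6  55] [320.0909 137.7091]
[0.53   0.0254 0.293 ]
[ 0.5569 -0.0682  0.246 ]
```

View pics/c1.png

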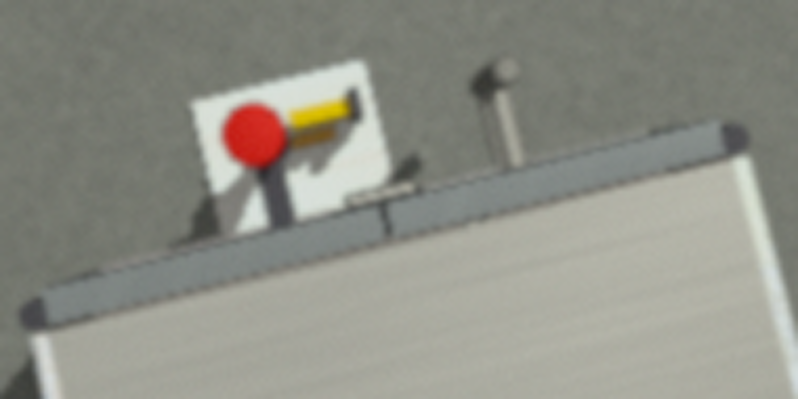

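Run:
```python
from h import *
A=onz("top",198.3,280,.25);B=onz("top",365,237.9,.25);K=onz("top",250.4,237.2,.293);P=onz("top",311,221.9,.246)
print(A,B,K,P,np.linalg.norm(A-B),np.linalg.norm(K-A),np.linalg.norm(P-B))
d=(A-B)[:2];print("yaw from hinges",np.arctan2(-d[0],d[1]))
k=np.array([[43,40],[45,-60],[0,135],[0,-135]])/1e3 # x rel. hinge axis
m=np.array([K,P,A,B])[:,:2]
c=k.mean(0);cm=m.mean(0);H=(k-c).T@(m-cm);U,S,Vt=np.linalg.svd(H);R=Vt.T@U.T
t=cm-R@c;print("yaw",np.arctan2(R[1,0],R[0,0]),"t",t,"resid",(m-(k@R.T+t))*1e3)
f=(k@R.T+t);print(f)
print("scene proj knob top",proj("scene",[*f[0],.293]),proj("scene",[*f[1],.246]))
for n,u,v in(("solvent",153,122),): print(onz("top",u,v,.12))
for u,v in((290,113),(260,118),(330,105)):print("mic",onz("top",u,v,.06))
for u,v in((375,147),(345,160),(352,123)):print("fix",onz("top",u,v,.03))
from scipy.spatial.transform import Rotation as Ro
print(Ro.from_quat(bot.read_state()["tcp_rot"]).as_matrix())
```

```text
[0.4616 0.1076 0.25  ] [ 0.5324 -0.1587  0.25  ] [0.5297 0.0248 0.293 ] [ 0.5571 -0.0715  0.246 ] 0.275548283755548 0.11554175720116024 0.09075495984720228
yaw from hinges 0.25990330797511485
yaw 0.26011881655339564 t [ 0.4977 -0.0253] resid [[ 0.798   0.3338]
 [ 0.5201  0.2226]
 [-1.3438  2.4102]
 [ 0.0258 -2.9667]]
[[ 0.5289  0.0244]
 [ 0.5566 -0.0717]
 [ 0.4629  0.1052]
 [ 0.5324 -0.1557]]
scene proj knob top [319.7016 136.3055] [270.018  146.5761]
[0.7506 0.2213 0.12  ]
mic [ 0.791  -0.0433  0.06  ]
mic [0.7792 0.0182 0.06  ]
mic [ 0.8097 -0.1257  0.06  ]
fix [ 0.73   -0.2254  0.03  ]
fix [ 0.7009 -0.1618  0.03  ]
fix [ 0.7808 -0.1766  0.03  ]
[[-0.0008  0.3455  0.9384]
 [-0.0013  0.9384 -0.3455]
 [-1.     -0.0015 -0.0003]]
```

>>> servo_tool --motion '[{"x":-55,"ax":-0.18},{"x":-45,"ax":-0.173},{"y":-48,"z":33},{"y":-48,"z":33},{"y":-48,"z":33},{"y":-48,"z":33},{"y":-48,"z":33},{"y":-48,"z":33}]' --fingers 1

```text
invalid input
```

>>> servo_tool --motion '[{"x":-55,"y":0,"z":0,"ax":-0.18,"ay":0,"az":0},{"x":-45,"y":0,"z":0,"ax":-0.173,"ay":0,"az":0},{"x":0,"y":-48,"z":33,"ax":0,"ay":0,"az":0},{"x":0,"y":-48,"z":33,"ax":0,"ay":0,"az":0},{"x":0,"y":-48,"z":33,"ax":0,"ay":0,"az":0},{"x":0,"y":-48,"z":33,"ax":0,"ay":0,"az":0},{"x":0,"y":-48,"z":33,"ax":0,"ay":0,"az":0},{"x":0,"y":-48,"z":33,"ax":0,"ay":0,"az":0}]' --fingers 1

```text
clock: 1.1
ee_pos: [0.3886, 0.2265, 0.3435]
tcp_rot: [-0.0, 0.707, 0.0, 0.707]
wrist_force: [0.0, 0.1, 0.3]
width: 1.0
```

>>> servo_tool --motion '[{"x":0,"y":-49,"z":34,"ax":0,"ay":0,"az":0},{"x":0,"y":-49,"z":34,"ax":0,"ay":0,"az":0},{"x":0,"y":-49,"z":34,"ax":0,"ay":0,"az":0},{"x":0,"y":-49,"z":34,"ax":0,"ay":0,"az":0},{"x":0,"y":-6,"z":4.3,"ax":0,"ay":0,"az":0},{"x":25,"y":0,"z":0,"ax":0,"ay":0,"az":0},{"x":25,"y":0,"z":0,"ax":0,"ay":0,"az":0},{"x":15,"y":0,"z":0,"ax":0,"ay":0,"az":0}]'

```text
clock: 2.1
ee_pos: [0.5273, 0.0272, 0.2773]
tcp_rot: [-0.0, 0.708, 0.001, 0.706]
wrist_force: [-0.1, 0.2, 0.0]
width: 1.0
```

>>> servo_tool --motion '[{"x":0,"y":0,"z":0,"ax":0,"ay":0,"az":0},{"x":0,"y":0,"z":0,"ax":0,"ay":0,"az":0},{"x":0,"y":0,"z":0,"ax":0,"ay":0,"az":0},{"x":0,"y":0,"z":0,"ax":0,"ay":0,"az":0},{"x":0,"y":0,"z":0,"ax":0,"ay":0,"az":0},{"x":0,"y":0,"z":0,"ax":0,"ay":0,"az":0},{"x":0,"y":0,"z":0,"ax":0,"ay":0,"az":0},{"x":0,"y":0,"z":0,"ax":0,"ay":0,"az":0}]' --fingers -1

```text
clock: 3.1
ee_pos: [0.5285, 0.026, 0.2786]
tcp_rot: [-0.0, 0.707, -0.0, 0.707]
wrist_force: [1.0, -1.0, -0.2]
width: 0.252
```

>>> servo_tool --motion '[{"x":-4,"y":0,"z":0,"ax":0,"ay":0,"az":0},{"x":-4,"y":0,"z":0,"ax":0,"ay":0,"az":0},{"x":0,"y":0,"z":0,"ax":0,"ay":0,"az":0},{"x":0,"y":0,"z":0,"ax":0,"ay":0,"az":0},{"x":0,"y":1.3,"z":1.6,"ax":0,"ay":0,"az":0},{"x":0,"y":1.2,"z":1.5,"ax":0,"ay":0,"az":0},{"x":0,"y":0,"z":0,"ax":0,"ay":0,"az":0},{"x":0,"y":0,"z":0,"ax":0,"ay":0,"az":0}]'

```text
clock: 4.1
ee_pos: [0.5302, 0.0274, 0.2863]
tcp_rot: [-0.001, 0.708, -0.001, 0.706]
wrist_force: [-4.5, -8.0, -4.7]
width: 0.258
```

>>> servo_tool --motion '[{"x":0,"y":-2.5,"z":-3.1,"ax":0,"ay":0,"az":0},{"x":-3,"y":0,"z":0,"ax":0,"ay":0,"az":0},{"x":-2,"y":0,"z":0,"ax":0,"ay":0,"az":0},{"x":0,"y":0,"z":0,"ax":0,"ay":0,"az":0},{"x":0,"y":1.3,"z":1.6,"ax":0,"ay":0,"az":0},{"x":0,"y":1.2,"z":1.5,"ax":0,"ay":0,"az":0},{"x":0,"y":0,"z":0,"ax":0,"ay":0,"az":0},{"x":0,"y":0,"z":0,"ax":0,"ay":0,"az":0}]'

```text
clock: 5.1
ee_pos: [0.531, 0.0281, 0.2913]
tcp_rot: [-0.001, 0.708, -0.0, 0.706]
wrist_force: [1.1, -5.3, -6.5]
width: 0.252
```

>>> servo_tool --motion '[{"x":0,"y":1.3,"z":1.6,"ax":0,"ay":0,"az":0},{"x":0,"y":1.3,"z":1.6,"ax":0,"ay":0,"az":0},{"x":0,"y":0,"z":0,"ax":0,"ay":0,"az":0},{"x":0,"y":0,"z":0,"ax":0,"ay":0,"az":0},{"x":0,"y":0,"z":0,"ax":0,"ay":0,"az":0},{"x":0,"y":0,"z":0,"ax":0,"ay":0,"az":0},{"x":0,"y":0,"z":0,"ax":0,"ay":0,"az":0},{"x":0,"y":0,"z":0,"ax":0,"ay":0,"az":0}]'

```text
clock: 6.1
ee_pos: [0.5342, 0.0307, 0.2913]
tcp_rot: [-0.001, 0.708, -0.0, 0.707]
wrist_force: [0.7, -5.3, -6.7]
width: 0.252
```

>>> servo_tool --motion '[{"x":0,"y":4.4,"z":4.4,"ax":-0.06,"ay":0,"az":0},{"x":0,"y":4.4,"z":4.4,"ax":-0.06,"ay":0,"az":0},{"x":0,"y":4.4,"z":4.4,"ax":-0.06,"ay":0,"az":0},{"x":0,"y":4.4,"z":4.4,"ax":-0.06,"ay":0,"az":0},{"x":0,"y":4.4,"z":4.4,"ax":-0.06,"ay":0,"az":0},{"x":0,"y":4.4,"z":4.4,"ax":-0.06,"ay":0,"az":0},{"x":0,"y":0,"z":0,"ax":0,"ay":0,"az":0},{"x":0,"y":0,"z":0,"ax":0,"ay":0,"az":0}]'

```text
clock: 7.1
ee_pos: [0.557, 0.0608, 0.2914]
tcp_rot: [-0.127, 0.696, 0.127, 0.696]
wrist_force: [4.1, -4.3, -6.8]
width: 0.249
```

>>> servo_tool --motion '[{"x":0,"y":6.6,"z":6.5,"ax":-0.09,"ay":0,"az":0},{"x":0,"y":9,"z":8.6,"ax":-0.12,"ay":0,"az":0},{"x":0,"y":9,"z":8.6,"ax":-0.12,"ay":0,"az":0},{"x":0,"y":9,"z":8.6,"ax":-0.12,"ay":0,"az":0},{"x":0,"y":9,"z":8.6,"ax":-0.12,"ay":0,"az":0},{"x":0,"y":6.6,"z":6.5,"ax":-0.09,"ay":0,"az":0},{"x":0,"y":0,"z":0,"ax":0,"ay":0,"az":0},{"x":0,"y":0,"z":0,"ax":0,"ay":0,"az":0}]'

```text
clock: 8.1
ee_pos: [0.5658, 0.1278, 0.2915]
tcp_rot: [-0.345, 0.617, 0.345, 0.617]
wrist_force: [3.5, -1.0, -6.7]
width: 0.249
```

>>> servo_tool --motion '[{"x":0,"y":6.6,"z":6.5,"ax":-0.09,"ay":0,"az":0},{"x":0,"y":9,"z":8.6,"ax":-0.12,"ay":0,"az":0},{"x":0,"y":9,"z":8.6,"ax":-0.12,"ay":0,"az":0},{"x":0,"y":6.6,"z":6.5,"ax":-0.09,"ay":0,"az":0},{"x":0,"y":4.4,"z":4.4,"ax":-0.06,"ay":0,"az":0},{"x":0,"y":0,"z":0,"ax":0,"ay":0,"az":0},{"x":0,"y":0,"z":0,"ax":0,"ay":0,"az":0},{"x":0,"y":0,"z":0,"ax":0,"ay":0,"az":0}]'

```text
clock: 9.1
ee_pos: [0.5447, 0.172, 0.2915]
tcp_rot: [-0.482, 0.518, 0.482, 0.517]
wrist_force: [2.5, -1.8, -5.6]
width: 0.249
```

>>> servo_tool --motion '[{"x":4,"y":0,"z":0,"ax":0,"ay":0,"az":0},{"x":4,"y":0,"z":0,"ax":0,"ay":0,"az":0},{"x":4,"y":0,"z":0,"ax":0,"ay":0,"az":0},{"x":0,"y":0,"z":0,"ax":0,"ay":0,"az":0},{"x":0,"y":0,"z":0,"ax":0,"ay":0,"az":0},{"x":0,"y":0,"z":0,"ax":0,"ay":0,"az":0},{"x":0,"y":0,"z":0,"ax":0,"ay":0,"az":0},{"x":0,"y":0,"z":0,"ax":0,"ay":0,"az":0}]'

```text
clock: 10.1
ee_pos: [0.5447, 0.1722, 0.2797]
tcp_rot: [-0.482, 0.517, 0.482, 0.517]
wrist_force: [2.3, -3.6, -6.0]
width: 0.254
```

>>> servo_tool --motion '[{"x":0,"y":0,"z":0,"ax":0,"ay":0,"az":0},{"x":0,"y":0,"z":0,"ax":0,"ay":0,"az":0},{"x":0,"y":0,"z":0,"ax":0,"ay":0,"az":0},{"x":0,"y":0,"z":0,"ax":0,"ay":0,"az":0},{"x":-30,"y":0,"z":0,"ax":0,"ay":0,"az":0},{"x":-40,"y":0,"z":0,"ax":0,"ay":0,"az":0},{"x":0,"y":0,"z":0,"ax":0,"ay":0,"az":0},{"x":0,"y":0,"z":0,"ax":0,"ay":0,"az":0}]' --fingers 1

```text
clock: 11.1
ee_pos: [0.5445, 0.1723, 0.3491]
tcp_rot: [-0.482, 0.517, 0.482, 0.517]
wrist_force: [1.0, 0.1, -0.2]
width: 0.993
```

Run:
```python
from h import *
t=imaging.capture("top");s=imaging.capture("scene")
cv2.imwrite("pics/b1.png",np.hstack([cv2.resize(t[100:400,150:420],(400,444)),cv2.resize(s[60:400,180:480],(392,444))]))
st=bot.read_state();print(st["q"],st["ee_pos"])
k,l,S,c=cv2.connectedComponentsWithStats(red(s));print(S[1:],c[1:])
```

```text
[ 0.1111  0.2524  1.2924  0.      1.5994 -2.9599] [0.5442 0.1722 0.3482]
[[  0  43 270 114 647]
 [384 168   4   2   7]
 [391 169   5   3  10]] [[126.6893 114.4498]
 [385.7143 168.5714]
 [393.1    170.2   ]]
```

View pics/b1.png

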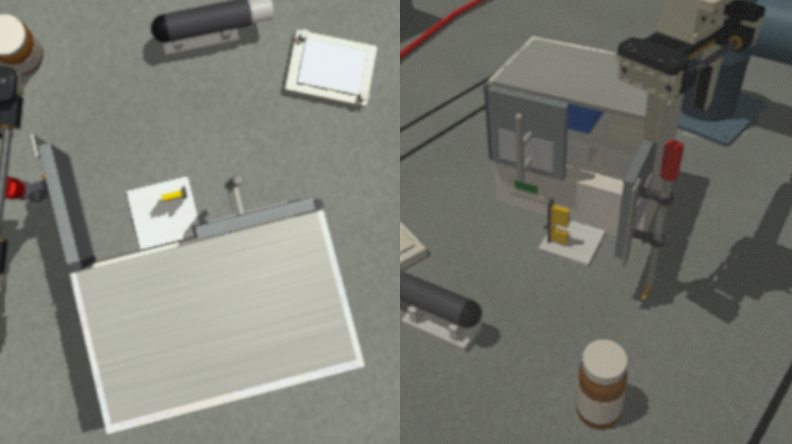

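>>> servo_tool --motion '[{"x":0,"y":0,"z":0,"ax":0.155,"ay":0,"az":0},{"x":0,"y":0,"z":0,"ax":0.155,"ay":0,"az":0},{"x":0,"y":0,"z":0,"ax":0.155,"ay":0,"az":0},{"x":0,"y":0,"z":0,"ax":0.155,"ay":0,"az":0},{"x":0,"y":0,"z":0,"ax":0.155,"ay":0,"az":0},{"x":0,"y":0,"z":0,"ax":0.155,"ay":0,"az":0},{"x":0,"y":0,"z":0,"ax":0.155,"ay":0,"az":0},{"x":0,"y":0,"z":0,"ax":0.155,"ay":0,"az":0}]'

```text
clock: 12.2
ee_pos: [0.5443, 0.1722, 0.3482]
tcp_rot: [-0.09, 0.702, 0.09, 0.7]
wrist_force: [-0.8, 0.6, 0.2]
width: 1.001
```

>>> servo_tool --motion '[{"x":0,"y":-48,"z":-10,"ax":0,"ay":0,"az":0},{"x":0,"y":-48,"z":-10,"ax":0,"ay":0,"az":0},{"x":0,"y":-48,"z":-10,"ax":0,"ay":0,"az":0},{"x":0,"y":-48,"z":-10,"ax":0,"ay":0,"az":0},{"x":0,"y":-47,"z":-11,"ax":0,"ay":0,"az":0},{"x":0,"y":0,"z":0,"ax":0,"ay":0,"az":0},{"x":0,"y":0,"z":0,"ax":0,"ay":0,"az":0},{"x":0,"y":0,"z":0,"ax":0,"ay":0,"az":0}]'

```text
clock: 13.2
ee_pos: [0.5568, -0.0705, 0.3494]
tcp_rot: [-0.092, 0.701, 0.093, 0.701]
wrist_force: [-0.6, 0.1, 0.4]
width: 1.002
```

Aligned over the pull; descend 121 mm, then close.

>>> servo_tool --motion '[{"x":30,"y":-1,"z":0,"ax":0,"ay":0,"az":0},{"x":30,"y":0,"z":0,"ax":0,"ay":0,"az":0},{"x":25,"y":0,"z":0,"ax":0,"ay":0,"az":0},{"x":20,"y":0,"z":0,"ax":0,"ay":0,"az":0},{"x":15,"y":0,"z":0,"ax":0,"ay":0,"az":0},{"x":0,"y":0,"z":0,"ax":0,"ay":0,"az":0},{"x":0,"y":0,"z":0,"ax":0,"ay":0,"az":0},{"x":0,"y":0,"z":0,"ax":0,"ay":0,"az":0}]'

```text
clock: 14.2
ee_pos: [0.5577, -0.0728, 0.2307]
tcp_rot: [-0.092, 0.701, 0.091, 0.702]
wrist_force: [-0.3, -0.4, -0.3]
width: 0.998
```

>>> servo_tool --motion '[{"x":0,"y":0,"z":0,"ax":0,"ay":0,"az":0},{"x":0,"y":0,"z":0,"ax":0,"ay":0,"az":0},{"x":0,"y":0,"z":0,"ax":0,"ay":0,"az":0},{"x":0,"y":0,"z":0,"ax":0,"ay":0,"az":0},{"x":0,"y":0,"z":0,"ax":0,"ay":0,"az":0},{"x":0,"y":0,"z":0,"ax":0,"ay":0,"az":0},{"x":0,"y":0,"z":0,"ax":0,"ay":0,"az":0},{"x":0,"y":0,"z":0,"ax":0,"ay":0,"az":0}]' --fingers -1

```text
clock: 15.2
ee_pos: [0.5572, -0.0728, 0.2296]
tcp_rot: [-0.092, 0.701, 0.092, 0.701]
wrist_force: [-0.1, -0.0, -0.1]
width: 0.19
```

>>> servo_tool --motion '[{"x":0,"y":0,"z":0,"ax":0,"ay":0,"az":0},{"x":0,"y":0,"z":0,"ax":0,"ay":0,"az":0},{"x":0,"y":0,"z":0,"ax":0,"ay":0,"az":0},{"x":0,"y":0,"z":0,"ax":0,"ay":0,"az":0},{"x":0,"y":0,"z":0,"ax":0,"ay":0,"az":0},{"x":0,"y":0,"z":0,"ax":0,"ay":0,"az":0},{"x":0,"y":0,"z":0,"ax":0,"ay":0,"az":0},{"x":0,"y":0,"z":0,"ax":0,"ay":0,"az":0}]'

```text
clock: 16.2
ee_pos: [0.5574, -0.071, 0.2296]
tcp_rot: [-0.091, 0.701, 0.093, 0.701]
wrist_force: [1.3, 6.2, 0.3]
width: 0.124
```

>>> servo_tool --motion '[{"x":0,"y":-1.9,"z":3,"ax":0.04,"ay":0,"az":0},{"x":0,"y":-1.9,"z":3,"ax":0.04,"ay":0,"az":0},{"x":0,"y":-1.9,"z":3,"ax":0.04,"ay":0,"az":0},{"x":0,"y":-1.9,"z":3,"ax":0.04,"ay":0,"az":0},{"x":0,"y":-1.9,"z":3,"ax":0.04,"ay":0,"az":0},{"x":0,"y":-1.9,"z":3,"ax":0.04,"ay":0,"az":0},{"x":0,"y":0,"z":0,"ax":0,"ay":0,"az":0},{"x":0,"y":0,"z":0,"ax":0,"ay":0,"az":0}]'

```text
clock: 17.2
ee_pos: [0.5774, -0.0795, 0.2296]
tcp_rot: [-0.006, 0.707, 0.008, 0.708]
wrist_force: [3.2, 6.0, -0.1]
width: 0.122
```

>>> servo_tool --motion '[{"x":0,"y":-4.4,"z":6.6,"ax":0.09,"ay":0,"az":0},{"x":0,"y":-6,"z":8.7,"ax":0.12,"ay":0,"az":0},{"x":0,"y":-6,"z":8.7,"ax":0.12,"ay":0,"az":0},{"x":0,"y":-6,"z":8.7,"ax":0.12,"ay":0,"az":0},{"x":0,"y":-6,"z":8.7,"ax":0.12,"ay":0,"az":0},{"x":0,"y":-4.4,"z":6.6,"ax":0.09,"ay":0,"az":0},{"x":0,"y":0,"z":0,"ax":0,"ay":0,"az":0},{"x":0,"y":0,"z":0,"ax":0,"ay":0,"az":0}]'

```text
clock: 18.2
ee_pos: [0.6149, -0.1235, 0.2297]
tcp_rot: [0.222, 0.671, -0.221, 0.672]
wrist_force: [4.4, 3.4, -0.9]
width: 0.122
```

>>> servo_tool --motion '[{"x":0,"y":-4.4,"z":6.6,"ax":0.09,"ay":0,"az":0},{"x":0,"y":-6,"z":8.7,"ax":0.12,"ay":0,"az":0},{"x":0,"y":-6,"z":8.7,"ax":0.12,"ay":0,"az":0},{"x":0,"y":-6,"z":8.7,"ax":0.12,"ay":0,"az":0},{"x":0,"y":-6,"z":8.7,"ax":0.12,"ay":0,"az":0},{"x":0,"y":-4.4,"z":6.6,"ax":0.09,"ay":0,"az":0},{"x":0,"y":0,"z":0,"ax":0,"ay":0,"az":0},{"x":0,"y":0,"z":0,"ax":0,"ay":0,"az":0}]'

```text
clock: 19.2
ee_pos: [0.6167, -0.1807, 0.2296]
tcp_rot: [0.427, 0.564, -0.427, 0.563]
wrist_force: [-4.1, 2.5, 2.7]
width: 0.121
```

>>> servo_tool --motion '[{"x":0,"y":0,"z":0,"ax":0,"ay":0,"az":0},{"x":0,"y":0,"z":0,"ax":0,"ay":0,"az":0},{"x":0,"y":0,"z":0,"ax":0,"ay":0,"az":0},{"x":0,"y":0,"z":0,"ax":0,"ay":0,"az":0},{"x":0,"y":0,"z":0,"ax":0,"ay":0,"az":0},{"x":-30,"y":0,"z":0,"ax":0,"ay":0,"az":0},{"x":-50,"y":0,"z":0,"ax":0,"ay":0,"az":0},{"x":-50,"y":0,"z":0,"ax":0,"ay":0,"az":0}]' --fingers 1

```text
clock: 20.2
ee_pos: [0.6174, -0.1811, 0.3608]
tcp_rot: [0.428, 0.563, -0.428, 0.563]
wrist_force: [0.8, -0.4, -0.7]
width: 0.934
```

>>> servo_tool --motion '[{"x":-30,"y":0,"z":0,"ax":0,"ay":0,"az":0},{"x":0,"y":0,"z":40,"ax":0,"ay":0,"az":0},{"x":0,"y":0,"z":40,"ax":0,"ay":0,"az":0},{"x":0,"y":0,"z":40,"ax":0,"ay":0,"az":0},{"x":0,"y":0,"z":40,"ax":0,"ay":0,"az":0},{"x":0,"y":0,"z":0,"ax":0,"ay":0,"az":0},{"x":0,"y":0,"z":0,"ax":0,"ay":0,"az":0},{"x":0,"y":0,"z":0,"ax":0,"ay":0,"az":0}]'

```text
clock: 21.2
ee_pos: [0.6605, -0.3339, 0.3906]
tcp_rot: [0.428, 0.563, -0.427, 0.564]
wrist_force: [-0.5, 0.1, 0.3]
width: 0.999
```

Run:
```python
from h import *
t=imaging.capture("top");s=imaging.capture("scene")
cv2.imwrite("pics/b2.png",np.hstack([cv2.resize(t[60:400,120:420],(400,444)),cv2.resize(s[60:400,130:450],(392,444))]))
k,l,S,c=cv2.connectedComponentsWithStats(red(t))
K=onz("top",*c[1],.293);print(S[1:],c[1:],K,"thetaA",np.arctan2(K[1]-.1052,K[0]-.4629)+.885)
st=bot.read_state();print(st["wrist_force"],st["joint_vel"],st["ee_pos"])
```

```text
[[146 219  15  15 173]] [[153.2948 226.0694]] [0.5443 0.172  0.293 ] thetaA 1.572252913509709
[-0.3339  0.3334  0.2072] [-0.0019  0.0027 -0.0022 -0.003  -0.0002 -0.0015] [ 0.6605 -0.334   0.3907]
```

View pics/b2.png

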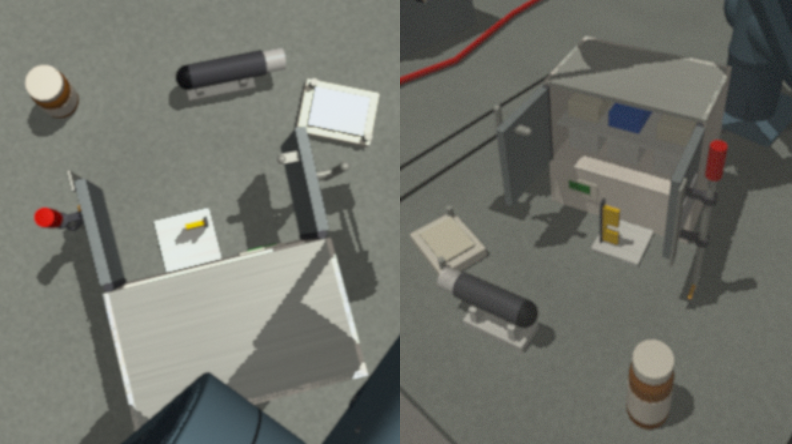

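Both leaves stand at about 90°, the bolt is down, the loose items are in place and the gripper is clear.

```bash
python3 -c "
from bench import order
print(order.sign_off())"
```

```text
the job is handed in; nothing more can be done
None
```

Both cabinet doors are open to about a right angle, and I handed the job in at about 21 s of the 69 s allowed. It reports no verdict.

- **Leaf A:** I gripped the red knob from above and tugged lightly at about 8 mm of lift, where it was blocked (about 9 N). At about 13 mm it moved freely, so I swung leaf A out along its arc, lowered the bolt and let go.
- **Leaf B:** It was still shut in the picture taken after leaf A opened. I then drew the steel pull and swung leaf B out slowly.

**Last checks**
- **Leaf A angle:** about 1.57 rad, measured from the knob in the last top picture. It matches the arm's own reading when I stopped pulling.
- **Leaf B angle:** about 1.58 rad, taken from the arm's position just before release. The last picture shows it open, but I did not measure it there.
- **Bolt:** down. The knob's position in the top picture fits its lowered height.
- **Loose items:** the jar, microscope and fixture plate look unmoved, judged by eye.
- **Robot:** gripper open and well clear, wrist force about 0.5 N.

No check failed or disagreed.

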